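Hang a sample canister on the spring scale and let it settle

TASK

Pick up the taller of the two sample canisters by the tab on its bail and hang it by the bail on the hook of the spring scale. Ease its weight on slowly (a few centimetres a second at most) so that the scale's arm never jerks, bounces or is forced far down, and let go only when the scale carries all of it, so that it hangs still. Do not knock the scale hard, and leave the other canister, the beaker and the bottle where they are.

Things in the scene. Friction and masses are not known exactly. Their poses are not given: they have to be found in the camera images.
- tall_tab (a point): Centre of the grip tab of the taller canister: plain grey plastic, standing upright on the peak of the bail, 16 mm along x, 10 mm along y (pinch it along y), 55 mm high. This point is half-way up the tab, 135.5 mm above the canister's underside. z is up.
- tall_eye (a point): Centre of the bail wire at its peak, which goes on the hook: 27.5 mm below the tab's centre. The bail is 6 mm wire: uprights at y = -22 and +22 mm, peak in the middle 48 mm above the lid, 3 mm above its shoulders. The open window between lid and bail, 45 mm high in the middle, is seen through along x. Same axes as the tab.
- tall_can (a point): Centre of the taller canister's steel can: 52 mm in diameter (lid 55 mm), 60 mm high, standing on the bench; this point is 30 mm above its underside. What is in it is unknown: in all it weighs between 0.15 and 0.6 kg. Same axes as the tab.
- hook_seat (a point): Middle of the hook's level seat (16 mm long) on the spring scale, on the centre line of its 6 mm steel bar; a hung bail wire's centre lies 6 mm higher. -x points out along the arm to the free tip, z up. On the +x side the bar rises 8 mm by x = 20 mm, then runs level to the column 120 mm away. Unloaded 215 mm above the bench. The arm only slides straight up and down.
- hook_tip (a point): Free tip of the hook (centre of its round end, 6 mm thick): 22 mm along -x from the seat and 17 mm above it. The bail must pass over it.
- hook (a joint): How far the scale's arm is pulled down, in m: 0 unloaded, end stop at 0.09. The spring gives 100 N per metre (about 10 mm for each newton) with a little damping; 0.1 N is needed to start it moving.
- scale: The stand of the spring scale: a grey square base 130 mm wide and 16 mm thick, fixed to the bench, with an 18 mm steel column on its centre, knobbed at the top, 295 mm high in all. Origin under the centre of the base; -x points the way the hook arm sticks out.
- short_tab (a point): Centre of the grip tab of the shorter canister, a bystander: the same kind of canister with a can only 35 mm high, so that this point is 110.5 mm above its underside.
- beaker: Open glass beaker, 68 mm in diameter, 85 mm high; a bystander. Origin at the centre of its underside.
- bottle: White plastic bottle, 62 mm in diameter, 160 mm high; a bystander. Origin at the centre of its underside.
Things that resemble listed ones, but are neither listed nor needed, are in the scene too. What is shaped like the part that bears tall_tab but black or brown is not meant.

How it is judged (in metres and radians):
At the end, for the whole second after the job is handed in: The taller canister hangs freely by its bail in the hook (peak of the bail within 16 mm of the hook's seat and above it), has pulled the scale's arm down by more than 10 mm, is upright within 0.2 rad and still (under 0.03 m/s, the arm under 0.01 m/s), and the robot has let go (distance between tall_eye and hook_seat below 0.016 m and z of tall_eye in the frame of hook_seat above 0.003 m and value of joint hook above 0.01 m and angle between tall_tab's own z axis and vertical below 0.2 rad and linear speed of tall below 0.03 m/s and velocity of joint hook between -0.01 and 0.01 m/s); the robot touches nothing.
It fails at once if the scale's arm jerked or bounced (moved up or down faster than 0.07 m/s) (velocity of joint hook above 0.07 m/s or velocity of joint hook below -0.07 m/s).
It fails at once if the scale's arm was forced down more than 75 mm (value of joint hook above 0.075 m).
It fails at once if the canister was knocked or pressed against the scale with more than 15 N (contact force between tall and scale above 15 N).
It fails at once if the gripper or arm knocked the scale with more than 15 N (contact force between any of the fingers, the arm and scale above 15 N).
It fails at once if the shorter canister, the beaker or the bottle was moved by more than 30 mm (distance of any of short_tab, beaker, bottle from where it was at the start of the episode above 0.03 m).
It also fails if it takes over 58 s, if anything falls off the work surface, if the arm or the gripper's body presses on something with over 40 N, if the wrist force passes 120 N, or if a joint passes its speed limit or range.

ROBOT

A 6-joint arm with a two-finger parallel gripper is mounted at the origin on the work surface. World frame = base frame: x ahead of the robot, y to its left, z up, the work surface at z = 0. Lengths are in mm, angles in rad, forces in N, time in s.
With the tool pointing down it reaches from about 275 to 750 mm from the base axis. Payload 10.2 kg.
Tool frame: the origin (TCP) lies between the finger pads; the fingertips stand 17 mm ahead of it and the grasp point (between the pads) lies 2 mm behind it (tips_ahead is the distance from the TCP to the fingertips, in mm); z points along the fingers, y is the line along which they close (so a half turn about z gives the same grasp; the last joint's range is limited). The gripper opens to 85 mm and grips with 20 to 120 N. Pads are 22 mm wide; open, the fingers measure 114 mm over their backs; the gripper's body (76 mm by 85 mm) begins 54 mm behind the grasp point. The pads swing forward as they close: fully open they stand 13 mm farther back than shut.
Start: joints at [-1.567, 0.313, 1.498, -0, 1.331, -0.223], TCP at [118.038, -511.565, 248.294] pointing down, gripper open.
Joint ranges: [-2.94, 2.94], [-0.97, 2.17], [0.19, 2.56], [-1.23, 4.37], [0.02, 3.11], [-2.88, 2.88]. Speed limits (rad/s): [2.39, 2.39, 3.01, 3.14, 3.14, 3.14].

INTERFACE

Orientations are given as a unit quaternion [w, x, y, z].
In Python, from rig import sense, capture, finish_job, boxes_of, tips_ahead gives the robot as it stands.
- The arm moves only by the tool drive_tool, never from a script. Its argument "commands" is text: rows parted by semicolons, each of 7 numbers parted by spaces: the shift along the world's x, y, z in units of 0.1 m (1.0 is 0.1 m), then the turn, a rotation vector about the world's x, y, z in units of pi/4 rad (1.0 is pi/4 rad), then the opening in per cent of the stroke, from 0 (shut) to 100 (fully open). A call has 1 to 20 rows; each row shifts and turns the commanded pose from where the row before left it; what a row does not reach is not made up. A row lasts 1/12 s, in which the tool goes at most 41.7 mm and 7.16 degrees, less where a joint would pass 70% of its speed; a pose out of reach is approached as far as the arm can. A call with a number of a shift or a turn outside -1 to 1 is refused whole. A call with a gripper value outside its range is refused whole. The fingers move at their own pace and stop on an object; "force" is the grip in N (left out, the last holds). Time passes only in rows, so rows that do not move let the fingers close. It gives the time, the measured TCP pose, the force, the opening and the grip force at its end, in the units of the state.
- sense(): the state, without advancing time (a new reading comes with each control period).
- capture(name): name is "side" or "top" or "wrist"; returns a dict with "pixels" (400x640x3 uint8, blue, green, red), "fov_y" (degrees; the focal length in pixels is half the picture's height over the tangent of half this angle, whatever the lens; pixels are square), "cx", "cy" (the principal point, pixels), "position" and "attitude" of the camera in the world; the wrist camera has in their place "tool_from_camera" (4x4, takes a point from camera to tool coordinates, whose origin is the TCP and whose axes are the flange's). Camera axes: x right, y down, z forward; pixel columns grow to the right and rows downward; lengths in mm; the calibration is good to about 2 mm. A picture is of the moment at which its call begins: read the wrist's pose just before it. There is no depth.
- finish_job(): hands the job in; it is judged then, once.
Trained networks look in a picture, given as the dict that the camera call returned (one of the last four; its "shot" number tells which), for a name from the list of things; names that differ only in an ending like _2 or _b are one class to them, and where a whole thing is asked for, a point or a joint stands for the part that bears it (a point fixed in the world has none). Each returns a list of dicts, best first, with "confidence" (0 to 1); they miss things now and then, are a little off and sometimes report something else, mostly with a low value. They report only what shows in the picture. A call takes as long as a camera call. They do not tell look-alikes from the thing itself.
- boxes_of(picture, name): "position" ([column, row] in pixels, amid what is visible of it).
The state is a dict: "time_s": time; "joints": joint angles; "dq": joint speeds; "tau": joint torques, N m; "eef_pos": TCP position; "ee_rot": TCP orientation; "force": force on the tool from outside, world axes, zero at the start; "wrist_torque": the same for the moment, N m; "grip_width": opening from 0.0 (shut) to 1.0 (fully open); "grip_force": force on a finger pad.
Only numpy, scipy, OpenCV 4.12 (cv2) and the standard library are available. Lean on these libraries where they do the work, as an engineer would, in place of code of your own. Each camera call takes 0.05 s, during which the arm holds its last target. There are 200 camera calls.

## Working session

There is one attempt and no reset: what is moved stays moved. The work goes in short steps, Python scripts to look and compute and a tool call to move; the robot and the scene stay as the last step left them, time stands still between calls to the robot, and variables do not carry over. Pictures are saved under pics/ and viewed, at most 10 in all, crops included, and the job is handed in when it is done.

Besides the shell and the picture viewer there is one more tool, called after "Request:" as name(argument=value, ...), one argument or row to a line, values as JSON. drive_tool: Moves the arm, as the interface text tells. Shifts and turns lie within -1 to 1; 1 stands for 0.1 m of shift or pi/4 rad of turn. Its arguments: {"type":"object","properties":{"commands":{"type":"string"},"force":{"type":"number"}},"required":["commands"]}

```bash
mkdir -p pics; cat > h.py <<'E'
import numpy as np, cv2
from scipy.spatial.transform import Rotation as R
from rig import sense, capture, finish_job, boxes_of, tips_ahead
def q(a): return R.from_quat([a[1],a[2],a[3],a[0]]).as_matrix()
def cam(p,s=None):
    f=200/np.tan(np.radians(p["fov_y"])/2)
    if "position" in p:
        A=np.array(p["attitude"]); 
        return f,p["cx"],p["cy"],(A if A.shape==(3,3) else q(A)),np.array(p["position"])
    T=np.array(p["tool_from_camera"]); W=q(s["ee_rot"])
    return f,p["cx"],p["cy"],W@T[:3,:3],W@T[:3,3]+np.array(s["eef_pos"])
def ray(c,uv):
    f,cx,cy,A,o=c; d=A@np.array([(uv[0]-cx)/f,(uv[1]-cy)/f,1]); return o,d/np.linalg.norm(d)
def atz(c,uv,z):
    o,d=ray(c,uv); return o+d*(z-o[2])/d[2]
def proj(c,P):
    f,cx,cy,A,o=c; v=A.T@(np.array(P)-o); return np.array([cx+f*v[0]/v[2],cy+f*v[1]/v[2]])
def tri(c1,u1,c2,u2):
    M=np.zeros((3,3));b=np.zeros(3)
    L=[ray(c1,u1),ray(c2,u2)]
    for o,d in L:
        P=np.eye(3)-np.outer(d,d);M+=P;b+=P@o
    x=np.linalg.solve(M,b); return x,[round(float(np.linalg.norm((np.eye(3)-np.outer(d,d))@(x-o))),1) for o,d in L]
E
python3 - <<'E'
from h import *
np.set_printoptions(precision=1,suppress=True)
s=sense();print(s["eef_pos"],s["ee_rot"],s["time_s"],s["grip_width"])
for n in ["side","top","wrist"]:
    p=capture(n);cv2.imwrite(f"pics/{n}0.png",p["pixels"]);c=cam(p,s);print(n,c[0],c[4],c[3].tolist())
    for t in ["tall_tab","tall_eye","tall_can","hook_seat","hook_tip","scale","short_tab","beaker","bottle"]:
        print(t,[(np.round(b["position"]).tolist(),round(b["confidence"],2)) for b in boxes_of(p,t)][:4])
E
```

```text
[ 118.  -511.3  247.8] [-0.   1.   0.1  0. ] 0.0 1.0009772902256133
side 417.23057784940386 [526.  518.1 858. ] [[-0.9954103625787326, -0.06788879720199317, 0.06744865666077404], [-0.09541548725161747, 0.7582259112441011, -0.6449723655402525], [-0.007354921033753906, -0.6484478226754403, -0.7612235718920349]]
tall_tab [([385.0, 168.0], 0.72), ([352.0, 155.0], 0.64), ([355.0, 130.0], 0.64), ([312.0, 161.0], 0.63)]
tall_eye [([312.0, 159.0], 0.95), ([351.0, 159.0], 0.81), ([386.0, 167.0], 0.77), ([354.0, 133.0], 0.7)]
tall_can [([311.0, 162.0], 0.86), ([355.0, 132.0], 0.86), ([385.0, 169.0], 0.65)]
hook_seat [([334.0, 304.0], 0.89)]
hook_tip [([336.0, 302.0], 0.93), ([353.0, 154.0], 0.31)]
scale [([333.0, 342.0], 0.81)]
short_tab [([388.0, 236.0], 0.67)]
beaker [([354.0, 152.0], 0.47)]
bottle [([265.0, 178.0], 0.98)]
top 364.76272042022373 [538.9 -98.1 967.9] [[0.0015668868388185853, -0.9957618611579752, 0.09195575419102245], [-0.999884419335738, -0.00016945674263011096, 0.015202606817467504], [-0.01512259353644306, -0.09196894664840835, -0.9956470358601556]]
tall_tab [([464.0, 244.0], 0.8), ([409.0, 204.0], 0.78), ([410.0, 284.0], 0.75), ([425.0, 244.0], 0.72)]
tall_eye [([412.0, 200.0], 0.74), ([424.0, 242.0], 0.7), ([466.0, 247.0], 0.66), ([412.0, 281.0], 0.59)]
tall_can [([411.0, 204.0], 0.93), ([413.0, 281.0], 0.84), ([462.0, 243.0], 0.73), ([428.0, 240.0], 0.62)]
hook_seat [([184.0, 242.0], 0.77)]
hook_tip [([187.0, 241.0], 0.74)]
scale [([206.0, 240.0], 0.94)]
short_tab []
beaker [([319.0, 186.0], 0.83)]
bottle [([376.0, 156.0], 0.86)]
wrist 323.068589386069 [ 185.  -496.3  374.1] [[0.2255353458903874, -0.9387461671940145, -0.2605560234050455], [-0.97423467053703, -0.21753480826186722, -0.059543378457024836], [-0.0007838862845764824, 0.2672718480742406, -0.9636208511386998]]
tall_tab []
tall_eye []
tall_can []
hook_seat []
hook_tip []
scale []
short_tab []
beaker []
bottle []
```

```bash
python3 - <<'E'
import cv2,numpy as np
a=cv2.imread("pics/side0.png");b=cv2.imread("pics/top0.png")
x=cv2.resize(a[90:270,230:470],(800,600),interpolation=cv2.INTER_CUBIC);cv2.imwrite("pics/a.png",x)
x=cv2.resize(b[130:310,290:530],(800,600),interpolation=cv2.INTER_CUBIC);cv2.imwrite("pics/b.png",x)
x=np.vstack([cv2.resize(a[270:400,230:440],(640,396)),cv2.resize(b[200:280,130:338],(640,204*0+246))[:204]]);cv2.imwrite("pics/c.png",x)
E
```

```text
(no output)
```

View pics/a.png

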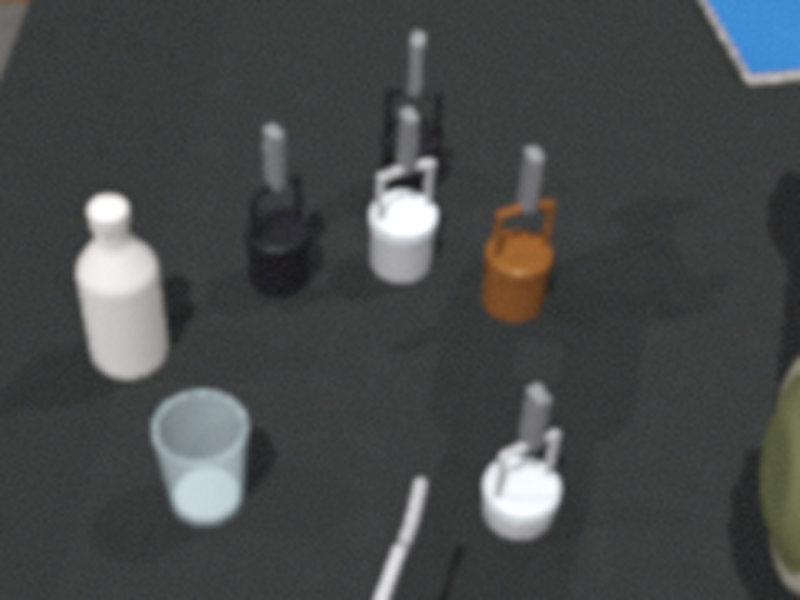

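View pics/b.png

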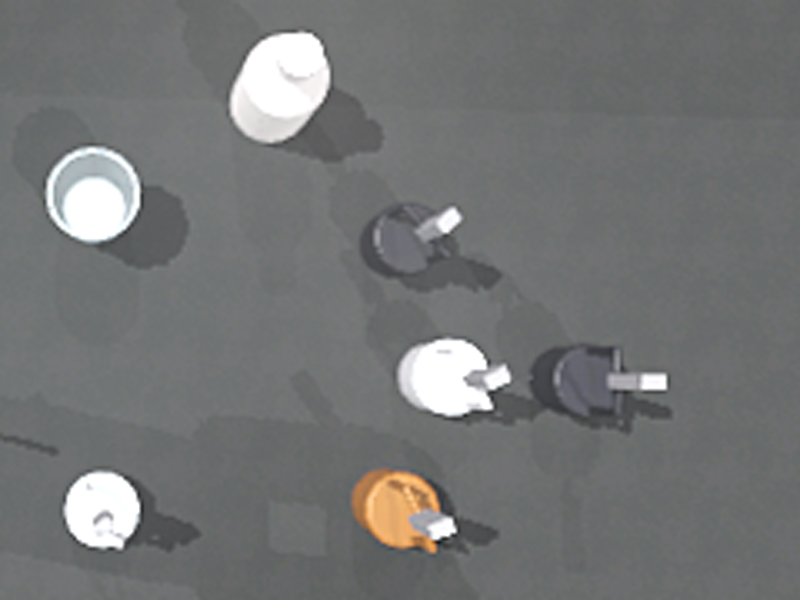

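View pics/c.png

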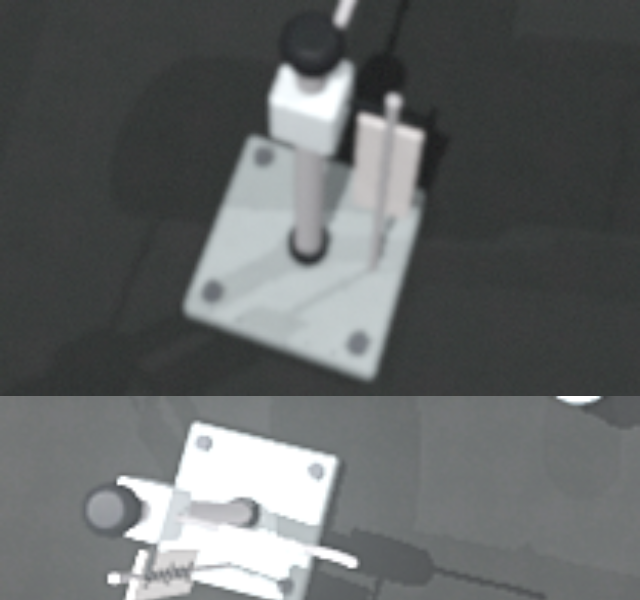

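The tall white canister stands in the middle of crop a (tab top at about 408,110), with black, black and brown look-alikes around it. The short white one is at (520,500). The hook bar ends at (420,483) in crop a and at (355,560) in crop c, and the base corners and knob are clear.

```bash
python3 - <<'E'
from h import *
np.set_printoptions(precision=1,suppress=True)
S=cam(capture("side"));T=cam(capture("top"))
a=lambda x,y:(230+.3*x,90+.3*y); b=lambda x,y:(290+.3*x,130+.3*y)
cs=lambda x,y:(230+x*210/640,270+y*130/396); ct=lambda x,y:(130+.325*x,200+.325*(y-396))
print("tabtop",tri(S,a(408,113),T,b(499,375)), atz(S,a(408,113),163),atz(T,b(499,375),163))
print("shoulders side@105",atz(S,a(380,178),105),atz(S,a(433,165),105))
print("can bottom side: ",atz(S,a(400,262),3))
print("lid top:",atz(T,b(450,377),60),"side",atz(S,a(403,212),60))
print("tip",tri(S,a(420,483),T,ct(353,562)),atz(S,a(420,483),232),atz(T,ct(353,562),232))
print("tip kink side",atz(S,a(402,545),218))
print("knob",tri(S,cs(312,40),T,ct(112,510)),atz(T,ct(112,510),290))
print("base corners side@16",*[atz(S,cs(*u),16) for u in[(250,137),(424,190),(374,378),(187,312)]])
print("base corners top@16",*[atz(T,ct(*u),16) for u in[(195,424),(338,458)]])
for n,z,u in [("blackfar",163,(655,381)),("blackleft",138,(450,218)),("brown",163,(440,526)),("short",138,(108,535)),("bottle",160,(302,55)),("beaker",85,(93,193))]: print(n,atz(T,b(*u),z))
for n,z,u in [("blackfar",163,(418,38)),("blackleft",163,(274,130)),("brown",163,(534,152)),("short",138,(537,393)),("bottle",160,(108,205))]: print(n,atz(S,a(*u),z))
E
```

```text
tabtop (array([ 535.1, -360.7,  161.9]), [0.6, 0.6]) [ 534.4 -359.4  163. ] [ 535.7 -360.4  163. ]
shoulders side@105 [ 553.8 -347.1  105. ] [ 511.4 -367.   105. ]
can bottom side:  [ 533.4 -355.5    3. ]
lid top: [ 533.8 -357.8   60. ] side [ 533.5 -357.4   60. ]
tip (array([511.9,  52.4, 231.7]), [0.6, 0.6]) [511.3  52.6 232. ] [512.4  52.4 232. ]
tip kink side [519.   85.4 218. ]
knob (array([545.3, 189.2, 286.1]), [0.2, 0.2]) [545.5 187.6 290. ]
base corners side@16 [591.9 116.   16. ] [467.9 144.   16. ] [496.4 270.5  16. ] [619.2 241.2  16. ]
base corners top@16 [621.6 234.4  16. ] [592.6 111.   16. ]
blackfar [ 532.  -461.8  163. ]
blackleft [ 642.5 -338.4  138. ]
brown [ 438.1 -319.4  163. ]
short [ 428.3 -104.2  138. ]
bottle [ 750.8 -235.3  160. ]
beaker [667.7 -93.8  85. ]
blackfar [ 530.8 -458.7  163. ]
blackleft [ 637.3 -329.5  163. ]
brown [ 436.2 -320.6  163. ]
short [433.5 -99.9 138. ]
bottle [ 751.1 -236.2  160. ]
```

Request:
drive_tool(
  commands="0.26 0.095 0 0 0 0.142 50;0.26 0.095 0 0 0 0.142 50;0.26 0.095 0 0 0 0.142 50;0.26 0.095 0 0 0 0.142 50;0.26 0.095 0 0 0 0.142 50;0.26 0.095 0 0 0 0.142 50;0.26 0.095 0 0 0 0.142 50;0.26 0.095 0 0 0 0.142 50;0.26 0.095 0 0 0 0.142 50;0.26 0.095 0 0 0 0.142 50;0.26 0.095 0 0 0 0.142 50;0.26 0.095 0 0 0 0.142 50;0.26 0.095 0 0 0 0.142 50;0.26 0.095 0 0 0 0.142 50;0.26 0.095 0 0 0 0.142 50;0.26 0.095 0 0 0 0.142 50;0 0 0 0 0 0 50;0 0 0 0 0 0 50",
  force=40,
)

```text
time_s: 3.1
eef_pos: [534.8, -358.9, 247.7]
ee_rot: [-0.0, 0.535, 0.845, 0.0]
force: [-0.5, 0.0, -0.1]
grip_width: 0.5
grip_force: 0.0
```

```bash
python3 - <<'E'
from h import *
np.set_printoptions(precision=1,suppress=True)
s=sense();W=q(s["ee_rot"]);print(s["eef_pos"],np.degrees(np.arctan2(W[1,1],W[0,1])),W[2],s["joints"],s["time_s"])
p=capture("wrist");c=cam(p,s);cv2.imwrite("pics/w1.png",p["pixels"])
e=np.array([-.424,.906]);f=np.array([.906,.424]);o=np.array([534.7,-359.5])
im=p["pixels"].copy()
for v,z in [(0*f,163),(0*f,108),(22*f,105),(-22*f,105),(8*e,163),(-8*e,163),(5*f,163),(-5*f,163)]:
    u=proj(c,[*(o+v),z]);cv2.circle(im,tuple(int(round(t)) for t in u),2,(0,0,255),-1)
cv2.imwrite("pics/w1m.png",im)
E
```

```text
[ 534.8 -358.9  247.7] 25.309525527190814 [ 0. -0. -1.] [-0.8  0.6  1.1 -0.   1.5 -1.2] 3.1
```

View pics/w1m.png

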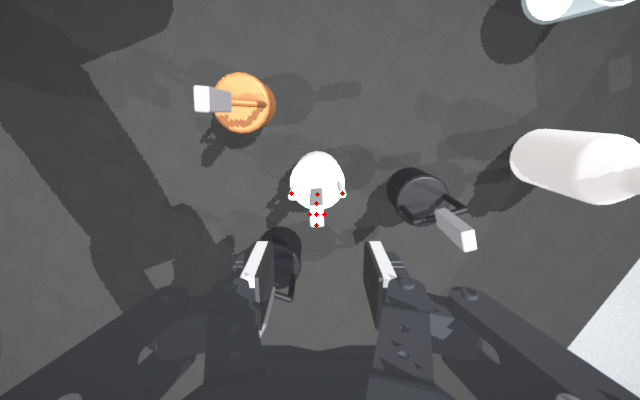

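The projected points lie on the tall canister's tab and shoulders (317,194 to 317,225, shoulders at 292 and 342), within about 1–2 mm. Position and yaw are right, so I can descend.

Request:
drive_tool(
  commands="0 0 -0.18 0 0 0 50;0 0 -0.18 0 0 0 50;0 0 -0.18 0 0 0 50;0 0 -0.18 0 0 0 50;0 0 -0.18 0 0 0 50;0 0 -0.18 0 0 0 50;0 0 0 0 0 0 50;0 0 0 0 0 0 0;0 0 0 0 0 0 0;0 0 0 0 0 0 0;0 0 0 0 0 0 0;0 0 0 0 0 0 0;0 0 0 0 0 0 0;0 0 0 0 0 0 0;0 0 0 0 0 0 0",
  force=60,
)

```text
time_s: 4.4
eef_pos: [534.3, -360.3, 142.1]
ee_rot: [0.001, 0.536, 0.844, -0.001]
force: [-1.1, -0.4, 7.6]
grip_width: 0.108
grip_force: 59.6
```

Request:
drive_tool(
  commands="0 0 0.05 0 0 0 0;0 0 0.1 0 0 0 0;0 0 0.15 0 0 0 0;0 0 0.15 0 0 0 0;0 0 0.15 0 0 0 0;0 0 0.15 0 0 0 0;0 0 0.15 0 0 0 0;0 0 0.15 0 0 0 0;0 0 0.15 0 0 0 0;0 0 0.15 0 0 0 0;0 0 0.1 0 0 0 0;0 0 0.05 0 0 0 0;0 0 0 0 0 0 0;0 0 0 0 0 0 0;0 0 0 0 0 0 0",
)

```text
time_s: 5.65
eef_pos: [533.8, -359.4, 289.1]
ee_rot: [-0.001, 0.536, 0.844, 0.0]
force: [-0.5, -0.1, -3.9]
grip_width: 0.108
grip_force: 58.5
```

Request:
drive_tool(
  commands="-0.019 0.12 0 0 0 -0.0533 0;-0.019 0.2 0 0 0 -0.0533 0;-0.019 0.28 0 0 0 -0.0533 0;-0.019 0.28 0 0 0 -0.0533 0;-0.019 0.28 0 0 0 -0.0533 0;-0.019 0.28 0 0 0 -0.0533 0;-0.019 0.28 0 0 0 -0.0533 0;-0.019 0.28 0 0 0 -0.0533 0;-0.019 0.28 0 0 0 -0.0533 0;-0.019 0.28 0 0 0 -0.0533 0;-0.019 0.28 0 0 0 -0.0533 0;-0.019 0.28 0 0 0 -0.0533 0;-0.019 0.28 0 0 0 -0.0533 0;-0.019 0.2 0 0 0 -0.0533 0;-0.019 0.12 0 0 0 -0.0533 0;-0.019 0.03 0 0 0 -0.0533 0;0 0 0 0 0 0 0;0 0 0 0 0 0 0;0 0 0 0 0 0 0;0 0 0 0 0 0 0",
)

```text
time_s: 7.32
eef_pos: [503.7, 14.9, 290.1]
ee_rot: [-0.0, 0.783, 0.622, -0.0]
force: [-0.0, -0.2, -4.2]
grip_width: 0.105
grip_force: 58.9
```

```bash
python3 - <<'E'
from h import *
np.set_printoptions(precision=1,suppress=True)
s=sense();W=q(s["ee_rot"]);t=np.array(s["eef_pos"]);print(t,np.degrees(np.arctan2(W[1,1],W[0,1])),W[2],s["force"],s["time_s"])
p=capture("wrist");cw=cam(p,s);p2=capture("side");c2=cam(p2)
e=np.array([.226,.974]);f=np.array([.974,-.226]);seat=np.array([516.9,73.9,215])
E=lambda dx,dy,z:[t[0]+dx*e[0]+dy*f[0],t[1]+dx*e[1]+dy*f[1],z]
H=lambda dx,z:[*(seat[:2]+dx*e),z]
ez=t[2]-34
pts=[(E(0,0,ez),(0,0,255)),(E(0,22,ez-3),(0,0,255)),(E(0,-22,ez-3),(0,0,255)),(E(0,0,ez+55),(0,0,255)),(E(0,0,ez-108),(0,0,255)),(H(-22,232),(0,255,0)),(H(-8,215),(0,255,0)),(H(8,215),(0,255,0)),(H(20,223),(0,255,0)),(H(100,223),(0,255,0))]
out=[]
for pp,c in((p,cw),(p2,c2)):
    im=pp["pixels"].copy()
    cen=proj(c,pts[5][0]); sc=3
    x0=int(np.clip(cen[0]-133,0,374));y0=int(np.clip(cen[1]-50,0,300))
    im=cv2.resize(im[y0:y0+100,x0:x0+266],None,fx=sc,fy=sc,interpolation=cv2.INTER_CUBIC)
    for P,col in pts:
        u=(proj(c,P)-[x0,y0]+.5)*sc;cv2.circle(im,(int(u[0]),int(u[1])),3,col,1)
    out.append(im);print(x0,y0,cen)
cv2.imwrite("pics/h1.png",np.vstack(out))
E
```

```text
[503.7  14.9 290.1] -13.139711469904569 [-0. -0. -1.] [-0.  -0.2 -4.2] 7.3167
182 114 [315.6 164.3]
222 184 [355.6 234.8]
```

View pics/h1.png

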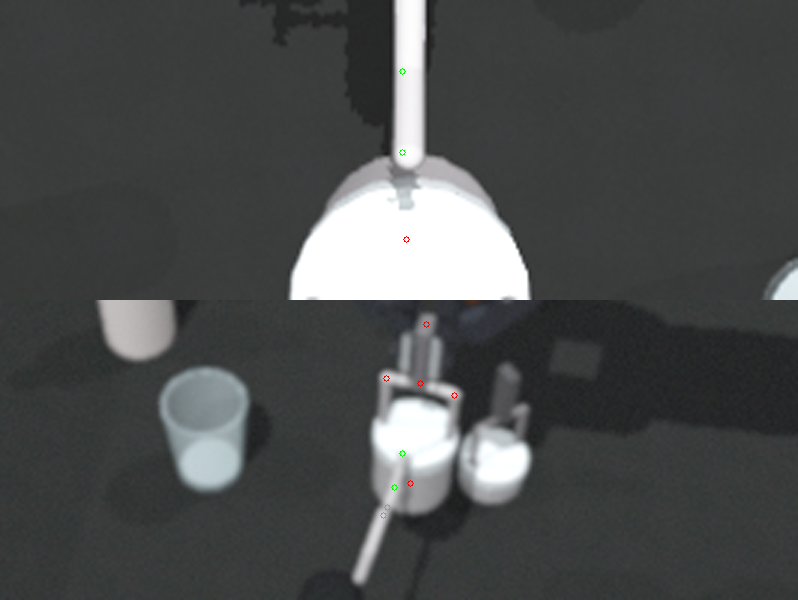

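In the upper (wrist) half the bar is centred on the canister (bar x≈409, canister ≈410), with its tip near the predicted (402,152). In the lower (side) half the bail at (420,383) and the tip at (404,458) match the prediction. I'll lower 7 mm to centre the window on the hook, then move in.

Request:
drive_tool(
  commands="0 0 -0.035 0 0 0 0;0 0 -0.035 0 0 0 0;0.011 0.048 0 0 0 0 0;0.011 0.048 0 0 0 0 0;0.011 0.048 0 0 0 0 0;0.011 0.048 0 0 0 0 0;0.011 0.048 0 0 0 0 0;0.011 0.048 0 0 0 0 0;0.011 0.048 0 0 0 0 0;0.011 0.048 0 0 0 0 0;0.011 0.048 0 0 0 0 0;0.011 0.048 0 0 0 0 0;0.011 0.048 0 0 0 0 0;0.011 0.048 0 0 0 0 0;0 0 0 0 0 0 0;0 0 0 0 0 0 0;0 0 0 0 0 0 0",
)

```text
time_s: 8.83
eef_pos: [516.8, 72.9, 283.3]
ee_rot: [0.0, 0.783, 0.622, -0.0]
force: [-1.8, -0.2, -4.6]
grip_width: 0.109
grip_force: 58.9
```

```bash
python3 - <<'E'
from h import *
np.set_printoptions(precision=1,suppress=True)
s=sense();W=q(s["ee_rot"]);t=np.array(s["eef_pos"]);print(t,s["force"],s["time_s"])
p=capture("wrist");cw=cam(p,s);p2=capture("side");c2=cam(p2)
e=np.array([.226,.974]);f=np.array([.974,-.226]);seat=np.array([516.9,73.9,215])
E=lambda dx,dy,z:[t[0]+dx*e[0]+dy*f[0],t[1]+dx*e[1]+dy*f[1],z]
H=lambda dx,z:[*(seat[:2]+dx*e),z]
ez=t[2]-34
pts=[(E(0,0,ez),(0,0,255)),(E(0,22,ez-3),(0,0,255)),(E(0,-22,ez-3),(0,0,255)),(H(-22,232),(0,255,0)),(H(-8,215),(0,255,0)),(H(8,215),(0,255,0)),(H(20,223),(0,255,0))]
out=[]
for pp,c in((p,cw),(p2,c2)):
    im=pp["pixels"].copy()
    cen=proj(c,pts[3][0]); sc=4
    x0=int(np.clip(cen[0]-100,0,440));y0=int(np.clip(cen[1]-37,0,325))
    im=cv2.resize(im[y0:y0+75,x0:x0+200],None,fx=sc,fy=sc,interpolation=cv2.INTER_CUBIC)
    for P,col in pts:
        u=(proj(c,P)-[x0,y0]+.5)*sc;cv2.circle(im,(int(u[0]),int(u[1])),3,col,1)
    out.append(im)
cv2.imwrite("pics/h2.png",np.vstack(out))
E
```

```text
[516.8  72.9 283.3] [-1.8 -0.2 -4.6] 8.8333
```

View pics/h2.png

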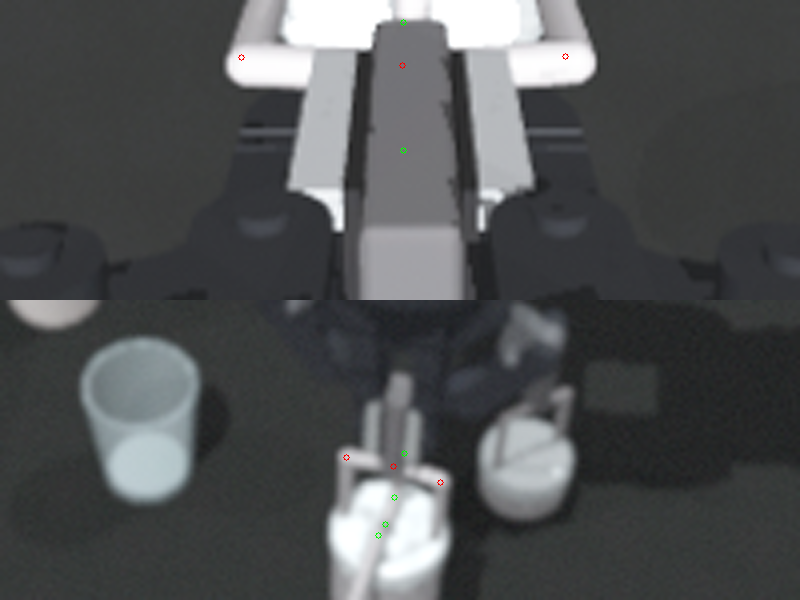

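In the side half the bar passes through the bail window, with the peak (393,466) above the seat. In the wrist half the bar (413) lines up with the tab (410). Now I'll lower slowly.

Request:
drive_tool(
  commands="0 0 -0.02 0 0 0 0;0 0 -0.02 0 0 0 0;0 0 -0.02 0 0 0 0;0 0 -0.02 0 0 0 0;0 0 -0.02 0 0 0 0;0 0 -0.02 0 0 0 0;0 0 -0.02 0 0 0 0;0 0 -0.02 0 0 0 0;0 0 -0.02 0 0 0 0;0 0 -0.02 0 0 0 0;0 0 -0.02 0 0 0 0;0 0 0 0 0 0 0;0 0 0 0 0 0 0",
)

```text
time_s: 10.02
eef_pos: [516.8, 73.0, 261.2]
ee_rot: [-0.0, 0.783, 0.622, -0.0]
force: [1.1, 0.1, -4.1]
grip_width: 0.11
grip_force: 58.8
```

Request:
drive_tool(
  commands="0 0 -0.015 0 0 0 0;0 0 -0.015 0 0 0 0;0 0 -0.015 0 0 0 0;0 0 -0.015 0 0 0 0;0 0 -0.015 0 0 0 0;0 0 -0.015 0 0 0 0;0 0 -0.015 0 0 0 0;0 0 -0.015 0 0 0 0;0 0 -0.015 0 0 0 0;0 0 -0.015 0 0 0 0;0 0 0 0 0 0 0;0 0 0 0 0 0 0",
)

```text
time_s: 11.02
eef_pos: [516.8, 73.0, 246.3]
ee_rot: [-0.0, 0.783, 0.622, 0.0]
force: [-0.1, 0.9, -3.2]
grip_width: 0.107
grip_force: 59.0
```

Request:
drive_tool(
  commands="0 0 -0.015 0 0 0 0;0 0 -0.015 0 0 0 0;0 0 -0.015 0 0 0 0;0 0 -0.015 0 0 0 0;0 0 -0.015 0 0 0 0;0 0 -0.015 0 0 0 0;0 0 -0.015 0 0 0 0;0 0 -0.015 0 0 0 0;0 0 -0.015 0 0 0 0;0 0 -0.015 0 0 0 0;0 0 -0.015 0 0 0 0;0 0 -0.015 0 0 0 0;0 0 0 0 0 0 0;0 0 0 0 0 0 0",
)

```text
time_s: 12.18
eef_pos: [516.9, 73.0, 228.3]
ee_rot: [-0.0, 0.783, 0.622, 0.0]
force: [0.6, 0.2, -1.3]
grip_width: 0.108
grip_force: 59.3
```

```bash
python3 - <<'E'
from h import *
s=sense();t=np.array(s["eef_pos"])
F=[]
for i in range(8):
    p2=capture("side");F.append(sense()["force"])
print(t,np.mean(F,0),np.std(F,0))
c2=cam(p2);u=proj(c2,[t[0],t[1],t[2]-34]);x0,y0=int(u[0]-67),int(u[1]-50)
cv2.imwrite("pics/h3.png",cv2.resize(p2["pixels"][y0:y0+100,x0:x0+133],None,fx=6,fy=6,interpolation=cv2.INTER_CUBIC))
E
```

```text
[516.86875376  73.04570012 228.29576576] [ 0.08750752  0.0045429  -1.30136256] [0.48810201 0.4449094  0.54908049]
```

View pics/h3.png

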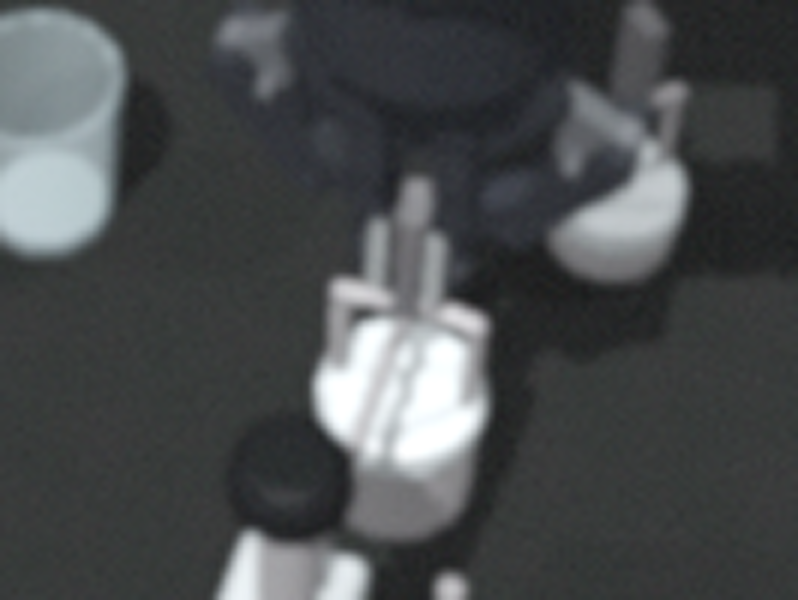

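The bar runs through the window under the bail's peak (405,305). The scale already carries about 2.7 N of the roughly 4 N, so there are about 13 mm to go.

Request:
drive_tool(
  commands="0 0 -0.01 0 0 0 0;0 0 -0.01 0 0 0 0;0 0 -0.01 0 0 0 0;0 0 -0.01 0 0 0 0;0 0 -0.01 0 0 0 0;0 0 -0.01 0 0 0 0;0 0 -0.01 0 0 0 0;0 0 -0.01 0 0 0 0;0 0 -0.01 0 0 0 0;0 0 -0.01 0 0 0 0;0 0 -0.01 0 0 0 0;0 0 0 0 0 0 0;0 0 0 0 0 0 0;0 0 0 0 0 0 0;0 0 0 0 0 0 0",
)

```text
time_s: 13.83
eef_pos: [516.9, 73.0, 217.4]
ee_rot: [0.0, 0.783, 0.622, 0.0]
force: [-0.2, -0.2, -0.8]
grip_width: 0.103
grip_force: 59.4
```

```bash
python3 - <<'E'
from h import *
F=[];M=[]
for i in range(20):
    capture("side");s=sense();F.append(s["force"]);M.append(s["wrist_torque"])
print(s["eef_pos"],np.mean(F,0),np.std(F,0),np.mean(M,0))
E
```

```text
[516.85665986  73.03133424 217.298201  ] [ 0.30378986 -0.07980337 -0.2675819 ] [0.42875868 0.53883091 0.52653101] [-0.00951931 -0.07974987 -0.01642584]
```

Request:
drive_tool(
  commands="0 0 -0.01 0 0 0 0;0 0 -0.01 0 0 0 0;0 0 0 0 0 0 0;0 0 0 0 0 0 0;0 0 0 0 0 0 0;0 0 0 0 0 0 0;0 0 0 0 0 0 12;0 0 0 0 0 0 14;0 0 0 0 0 0 16;0 0 0 0 0 0 20;0 0 0 0 0 0 25;0 0 0 0 0 0 30;0 0 0 0 0 0 35;0 0 0 0 0 0 40;0 0 0 0 0 0 45;0 0 0 0 0 0 45;0 0 0 0 0 0 45;0 0 0 0 0 0 45;0 0 0 0 0 0 45",
  force=20,
)

```text
time_s: 16.42
eef_pos: [516.8, 73.1, 215.3]
ee_rot: [-0.0, 0.783, 0.622, 0.0]
force: [0.2, -0.6, -0.2]
grip_width: 0.448
grip_force: 0.0
```

```bash
python3 - <<'E'
from h import *
p=capture("wrist");p2=capture("side");s=sense();t=np.array(s["eef_pos"])
c2=cam(p2);u=proj(c2,[t[0],t[1],t[2]-34]);x0,y0=int(u[0]-67),int(u[1]-50)
a=cv2.resize(p2["pixels"][y0:y0+100,x0:x0+133],(399,300),interpolation=cv2.INTER_CUBIC)
b=cv2.resize(p["pixels"],(480,300))[:,40:440]
cv2.imwrite("pics/h4.png",np.hstack([a,b]))
E
```

```text
(no output)
```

View pics/h4.png

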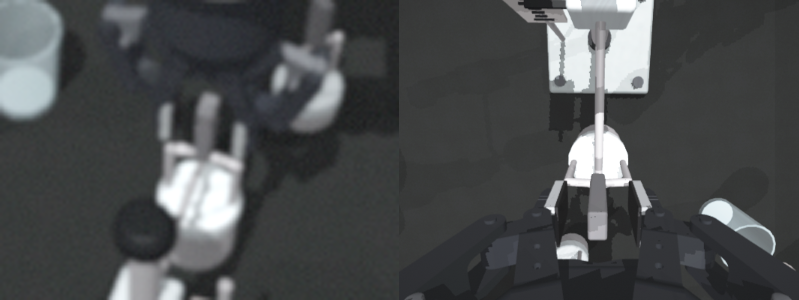

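The canister hangs on the hook, upright, and both fingers stand clear of the tab. I'll retreat straight up.

Request:
drive_tool(
  commands="0 0 0.03 0 0 0 45;0 0 0.05 0 0 0 45;0 0 0.08 0 0 0 45;0 0 0.1 0 0 0 45;0 0 0.1 0 0 0 45;0 0 0.1 0 0 0 45;0 0 0.1 0 0 0 45;0 0 0.1 0 0 0 45;0 0 0.1 0 0 0 45;0 0 0.1 0 0 0 45;0 0 0.1 0 0 0 45;0 0 0.1 0 0 0 45;0 0 0.05 0 0 0 45;0 0 0 0 0 0 45;0 0 0 0 0 0 45;0 0 0 0 0 0 45;0 0 0 0 0 0 45;0 0 0 0 0 0 45;0 0 0 0 0 0 45;0 0 0 0 0 0 45",
)

```text
time_s: 18.18
eef_pos: [516.8, 73.0, 326.1]
ee_rot: [-0.0, 0.783, 0.622, -0.0]
force: [1.1, -0.1, -0.7]
grip_width: 0.45
grip_force: 0.0
```

```bash
python3 - <<'E'
from h import *
I=[]
for i in range(12):
    p2=capture("side");p=capture("wrist")
    if i in(0,11): I.append((p["pixels"],p2["pixels"]))
print(np.abs(I[0][0].astype(int)-I[1][0]).max(2).astype(np.uint8).mean(), sense()["eef_pos"])
a=lambda x:cv2.resize(x[190:320,270:443],(399,300))
b=cv2.resize(I[1][0],(480,300))[:,40:440]
d=cv2.absdiff(I[0][1],I[1][1]);cv2.imwrite("pics/h5.png",np.vstack([np.hstack([a(I[1][1]),b]),np.hstack([a(I[0][1]),4*a(d),])[:, :799],][:1]+[np.hstack([a(I[0][1]),4*a(d),np.zeros((300,1,3),np.uint8)])]))
E
```

```text
1.11128515625 [516.83399767  73.02861469 326.27850033]
```

View pics/h5.png

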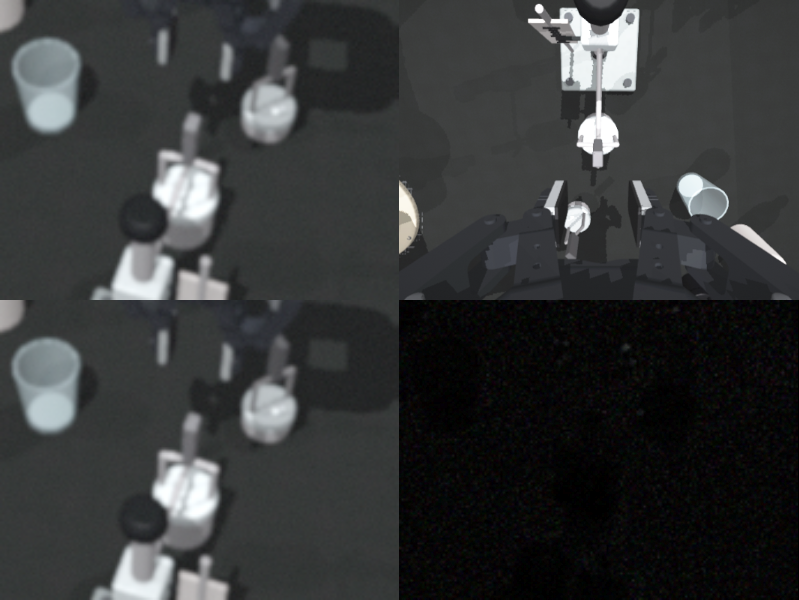

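The canister hangs upright on the hook, and the difference image shows no motion. The gripper is well clear of it.

```bash
python3 -c "
from rig import finish_job
print(finish_job())"
```

```text
the job is handed in; nothing more can be done
None
```

I hung the taller canister by its bail on the scale's hook and released it at about zero load on the gripper; the last pictures show it upright and still with the gripper clear, and I handed the job in at about 19 s (no verdict was returned).

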